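# Latch an amplifier module down in the sloping test loader

### The arm

A 6-joint arm with a two-finger parallel gripper is mounted at the origin on a cart in front of the work surface, level with it; the furniture and walls round the work are solid. World frame = base frame: x ahead of the robot, y to its left, z up, the work surface at z = 0. Lengths are in mm, angles in degrees, forces in N, time in s.
With the tool pointing down it reaches from about 350 to 850 mm from the base axis. Payload 8.1 kg.
Tool frame: the origin (TCP) lies at the centre of the arm's flange, where the gripper is bolted on; the fingertips stand 173 mm ahead of it and the grasp point (between the pads) lies 155 mm ahead of it; z points along the fingers, y is the line along which they close (so a half turn about z gives the same grasp; the last joint's range is limited). The gripper opens to 85 mm and grips with 20 to 120 N. Pads are 22 mm wide; open, the fingers measure 114 mm over their backs; the gripper's body (76 mm by 85 mm) begins 54 mm behind the grasp point. The pads swing forward as they close: fully open they stand 13 mm farther back than shut.
Start: joints at [65.409, 7.471, 85.268, -0, 87.261, -4.893], TCP at [202.22, 564.902, 404.692] pointing down, gripper open.
Joint ranges: [-169.43, 169.43], [-51.17, 129.36], [1.28, 143.12], [-76.62, 256.62], [0, 156.53], [-152.29, 152.29]. Speed limits (degrees/s): [136.94, 136.94, 159.86, 180, 180, 180].

### API

Orientations are given as [roll, pitch, yaw] about the fixed x, y, z axes, in that order (R = Rz(yaw) Ry(pitch) Rx(roll)).
In Python, from bench import * gives the robot as it stands.
- The arm moves only by the shell command python3 -m jog 'ROWS' [FORCE]. ROWS is text: rows parted by semicolons, each of 7 numbers parted by spaces: the shift along the tool's x, y, z scaled (see below), then the turn, a rotation vector about the tool's x, y, z scaled (see below), then the closure, from -1 (fully open) to 1 (shut). In form: tx ty tz wx wy wz hand; .... A call has 1 to 5 rows; each row shifts and turns the commanded pose from where the row before left it, along the tool's axes as they then stand; what a row does not reach is not made up. The controller multiplies each number of a shift by 0.1 m and each number of a turn by 60 degrees. A row lasts 1/8 s, in which the tool goes at most 62.5 mm and 10.7 degrees, less where a joint would pass 70% of its speed; a pose out of reach is approached as far as the arm can. A call with a number of a shift or a turn outside -1 to 1 is refused whole. A call with a gripper value outside its range is refused whole. The fingers move at their own pace and stop on an object; FORCE is the grip in N (left out, the last holds). Time passes only in rows, so rows that do not move let the fingers close. It gives the time, the measured TCP pose, the force, the opening and the grip force at its end, in the units of the state.
- sense(): the state, without advancing time (a new reading comes with each control period).
- snapshot(name): name is "scene" or "top" or "wrist"; returns a dict with "img" (420x560x3 uint8, red, green, blue), "fx", "fy", "cx", "cy" (pixels), "extrinsics" (4x4, takes a point from camera to world coordinates). Camera axes: x right, y down, z forward; pixel columns grow to the right and rows downward; lengths in mm; the calibration is good to about 2 mm. The wrist camera is an equidistant fisheye: a pixel r from the principal point sees the ray r / f radians off the axis. A picture is of the moment at which its call begins. There is no depth.
- hand_in(): hands the job in; it is judged then, once.
The state is a dict: "time": time; "joint_pos": joint angles; "qd": joint speeds; "joint_efforts": joint torques, N m; "tool_pos": TCP position; "tcp_rot": TCP orientation; "ft_force": force on the tool from outside, world axes, zero at the start; "wrist_torque": the same for the moment, N m; "finger_gap": finger opening in mm; "grip_force": force on a finger pad.
Only numpy, scipy, OpenCV 4.12 (cv2) and the standard library are available. Lean on these libraries where they do the work, as an engineer would, in place of code of your own. Each camera call takes 0.05 s, during which the arm holds its last target. There are 200 camera calls.

### The job

Lay the silver amplifier module that lies in front of the yellow screwdriver, beside a heat sink, into the blue-edged nest of the test loader's sloping, sprung stage, long side up the slope. Press it down gently, square to the slope, until it meets the stop, hold it there until the orange bolt has slid right over the end of the stage and keeps it down, then let go. Do not force it hard against the stop, do not push on the white light bar that overhangs the stage, and leave the multimeter, the yellow screwdriver, the solder reel and that heat sink where they are.

Things in the scene. Friction and masses are not known exactly. Their poses are not given: they have to be found in the camera images.
- amp_module: the silver milled-aluminium amplifier module lying loose on the bench in front of the robot: a solid block 60 (x) x 96 (y, long) x 24 (z) mm, centred at x = -4 mm, y = 0 in this frame; small gold connectors stand out of it (they touch nothing). Origin on its underside, z up. 0.15 to 0.31 kg. Grip it across the 60 mm.
- module_mid (a point): centre of the amplifier module's block, 12 mm above its underside; axes as the module's
- loader: the test loader, fixed to the bench: a dark base plate 220 x 160 mm with a stage sloping 35 degrees, which falls toward the robot. Origin on the bench below the stage; z up; x level, toward the loader's back (uphill).
- stage: the sprung aluminium stage, 114 (x) x 76 (y) x 6 mm. Origin at the centre of its top face, the nest floor; x up the slope, y across, z square out of the face (35 degrees from vertical, leaning toward the robot). Nest: inside 106 x 69 mm, takes the module flat, long side along x, either way round; blue edges 5 mm high at the sides, 7 mm at the end corners. Nothing beside it to hit.
- nest_home (a point): the place, fixed on the loader, of the stage's origin when the stage is up, 115 mm above the bench; axes as the loader's. The stage moves only square to its face. Spring: about 4 N at first, 11 N at 33 mm down; it does not sink under the module alone. Springs, stop and module take 15 to 25 N well; over 45 N on the stage spoils the run.
- stage_end (a point): middle of the top of the stage's steel tongue at its low end, where the bolt slides over it; moves with the stage. The black latch block there also carries the stop and is set at another, unmeasured height each time: the stop meets the stage 13 to 33 mm down (force then rises about 14 N per mm: feel for it) and the bolt can catch from 3 mm before the stop.
- bolt (a joint): orange latch bolt, 24 mm wide and 8 mm thick, in the black block at the stage's low end, in m: 0 to 0.001 = back, resting on the stage's end face; 0.008 = slid fully over the tongue. Spring-driven and slow: once the stage is deep enough it slides in by itself in about 1 s; let go sooner and the stage comes up again. Do not touch it.
- light_bar: white light bar fixed over the loader, 100 (x) x 156 (y) x 30 mm, origin at its centre 248 mm above the bench, axes as the loader's. It covers the uphill half of the stage: its front edge is 5 mm uphill of the loader's origin. A vertical tool over the nest strikes it; one square to the slope has room. Two uprights at the back carry it.
- heat_sink: bystander: grey finned heat sink 50 x 70 x 26 mm, origin under its centre; leave it where it is
- meter: bystander: orange and black multimeter 175 x 85 x 53 mm, origin under its centre; leave it
- driver: bystander: yellow-handled screwdriver 205 mm long, origin under its middle; leave it
- reel: bystander: solder reel with blue flanges, 64 mm across, 40 mm high, origin under its centre; leave it
Things that resemble listed ones, but are neither listed nor needed, are in the scene too. What is shaped like the amp_module but turquoise is not meant.

How it is judged (in metres and radians):
On the way, in this order (a step that is already met when the one before it is completed fails the run):
1. the module lies in the nest while the stage is still up and the bolt back (x of module_mid in the frame of stage between -0.009 and 0.009 m and y of module_mid in the frame of stage between -0.009 and 0.009 m and z of module_mid in the frame of stage between 0.006 and 0.017 m and angle between the z axis of amp_module and the z axis of stage, either way round below 0.12 rad and value of joint bolt below 0.002 m), for 0.1 s.
2. the module is down with the stage and the bolt has slid over it (x of module_mid in the frame of stage between -0.009 and 0.009 m and y of module_mid in the frame of stage between -0.009 and 0.009 m and z of module_mid in the frame of stage between 0.006 and 0.017 m and angle between the z axis of amp_module and the z axis of stage, either way round below 0.12 rad and value of joint bolt above 0.006 m), for 0.2 s.
At the end, for the whole second after the job is handed in: The module lies flat in the nest (its centre within 9 mm of the nest's centre along and across the slope, flat within 0.12 rad), the bolt has slid in by more than 6 mm and holds the stage down, and the module is at rest and released (all of step 2 and linear speed of amp_module below 0.02 m/s); the robot touches nothing.
It fails at once if the module or stage is pressed harder than 45 N against its springs and stop (contact force between any of amp_module, the fingers and stage above 45 N).
It fails at once if the robot pushes on the light bar with more than 10 N (contact force between any of the arm, the fingers and light_bar above 10 N).
It fails at once if the heat sink, multimeter, screwdriver or solder reel is moved by more than 25 mm (distance of any of heat_sink, meter, driver, reel from where it was at the start of the episode above 0.025 m).
It also fails if it takes over 51 s, if anything falls off the work surface, if the arm or the gripper's body presses on something with over 40 N, if the wrist force passes 120 N, or if a joint passes its speed limit or range.

## Working session

There is one attempt and no reset: what is moved stays moved. The work goes in short steps, Python scripts to look and compute and a shell command to move; the robot and the scene stay as the last step left them, time stands still between calls to the robot, and variables do not carry over. Pictures are saved under pics/ and viewed, at most 10 in all, crops included, and the job is handed in when it is done.

```bash
ls; mkdir -p pics
python3 - <<'E'
from bench import *
import cv2,numpy as np,pickle
S={}
for n in ("scene","top"):
    s=snapshot(n); S[n]=s
    print(n,s["fx"],s["fy"],s["cx"],s["cy"],np.round(s["extrinsics"],3).tolist())
    cv2.imwrite(f"pics/{n}0.png",cv2.resize(s["img"][:,:,::-1],(800,600),interpolation=cv2.INTER_CUBIC))
pickle.dump(S,open("s0.pkl","wb"))
print(sense())
E
```

```text
pics
scene 441.4511940740364 441.4511940740364 274.23671823403623 208.88514103702627 [[0.783, -0.264, 0.564, -415.989], [-0.622, -0.294, 0.726, -1194.375], [-0.026, -0.918, -0.395, 867.907], [0.0, 0.0, 0.0, 1.0]]
top 516.0847851573631 516.0847851573631 283.9227237080057 208.05059564833593 [[0.02, -0.99, 0.137, 340.668], [-1.0, -0.019, 0.01, 65.541], [-0.008, -0.137, -0.99, 1800.304], [0.0, 0.0, 0.0, 1.0]]
{'time': 0.1, 'joint_pos': array([ 6.54091026e+01,  7.51059109e+00,  8.53238955e+01,  8.98296602e-04,
        8.72626447e+01, -4.89324836e+00]), 'qd': array([-0.02221045, -0.14015796, -0.14860228,  0.02556781,  0.02960004,
        0.05027824]), 'joint_efforts': array([ 1.67123777e-03, -5.70954037e+01, -5.01938295e+01, -1.72875402e-04,
        8.18610191e-03, -5.54525241e-05]), 'tool_pos': array([202.1228908 , 564.70385421, 403.74287155]), 'tcp_rot': array([-1.79903299e+02, -9.17917654e-03,  1.60302300e+02]), 'ft_force': array([ 0.44494361, -1.29996451, -0.34741223]), 'wrist_torque': array([ 0.02378374, -0.01350977,  0.01458015]), 'grip_force': 0.0, 'finger_gap': 85.53457263217776}
```

View pics/scene0.png

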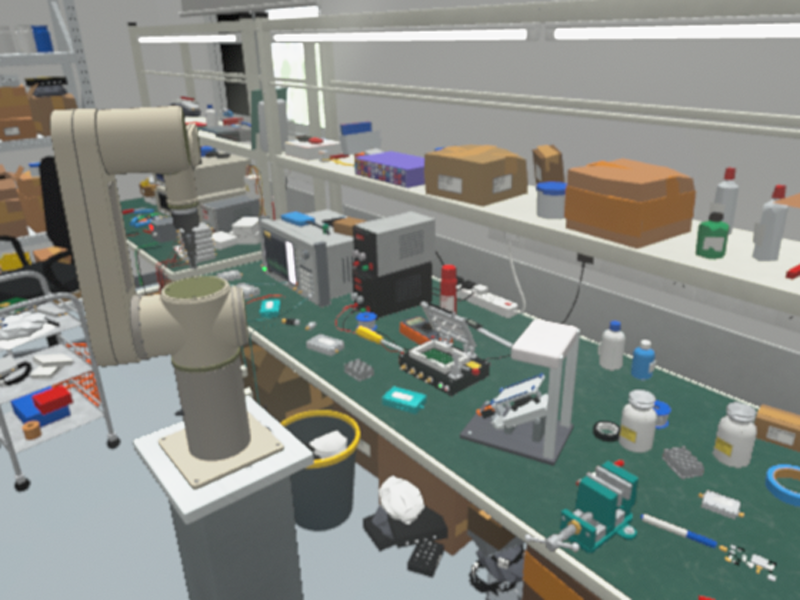

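View pics/top0.png

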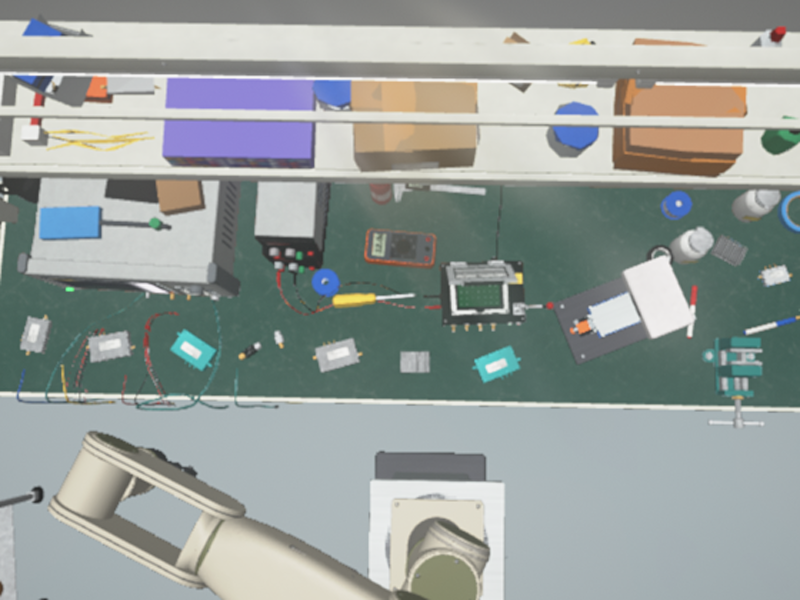

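The first scene picture shows the whole bench. In the top picture (800x600 view), these could be taken for the module:
- silver blocks at (337,354), (109,346), (35,334) and (775,275)
- turquoise blocks at (193,350) and (497,364)
- heat sinks at (415,362) and (730,250)

I choose (337,354): it is silver, in front of the yellow screwdriver (355,298) and beside the heat sink (415,362). The loader's light bar is at (657,297), and the nest, which falls toward the robot, is at (612,315).

```bash
cat > h.py <<'E'
import numpy as np,cv2,pickle
from scipy.spatial.transform import Rotation as R
def ray(s,uv):
    uv=np.atleast_2d(uv).astype(float); E=np.array(s["extrinsics"])
    d=np.c_[(uv[:,0]-s["cx"])/s["fx"],(uv[:,1]-s["cy"])/s["fy"],np.ones(len(uv))]@E[:3,:3].T
    return E[:3,3],d
def plane(s,uv,z):
    o,d=ray(s,uv); return o+d*((z-o[2])/d[:,2])[:,None]
def proj(s,P):
    E=np.array(s["extrinsics"]); p=(np.atleast_2d(P)-E[:3,3])@E[:3,:3]
    return np.c_[s["fx"]*p[:,0]/p[:,2]+s["cx"],s["fy"]*p[:,1]/p[:,2]+s["cy"]]
E
python3 - <<'E'
from h import *
s=pickle.load(open("s0.pkl","rb"))["top"]; im=s["img"][:,:,::-1].copy()
hsv=cv2.cvtColor(im,cv2.COLOR_BGR2HSV)
def blobs(m,x0,y0,x1,y1):
    k=np.zeros_like(m);k[y0:y1,x0:x1]=m[y0:y1,x0:x1]
    c=max(cv2.findContours(k,cv2.RETR_EXTERNAL,cv2.CHAIN_APPROX_NONE)[0],key=cv2.contourArea); return c
# module: bright, low saturation
m=((hsv[...,1]<60)&(hsv[...,2]>120)).astype(np.uint8)*255
m=cv2.morphologyEx(m,cv2.MORPH_OPEN,np.ones((5,5)))
for nm,b,z in (("mod",(210,230,262,268),24),("bar",(430,175,490,242),263)):
    c=blobs(m,*b); r=cv2.minAreaRect(c); p=cv2.boxPoints(r)
    P=plane(s,p,z); print(nm,np.round(r[0],1),np.round(P,0)[:,:2].tolist(),"c",np.round(P.mean(0),1),"sides",np.round(np.linalg.norm(P-np.roll(P,1,0),axis=1)),
      "ang",np.round(np.degrees(np.arctan2(*(P[1]-P[0])[1::-1])),1),np.round(np.degrees(np.arctan2(*(P[2]-P[1])[1::-1])),1))
    cv2.polylines(im,[np.round(p).astype(int)],True,(0,0,255),1)
a=cv2.resize(im[205:275,205:315],(800,510),interpolation=cv2.INTER_CUBIC)
b=cv2.resize(im[170:260,380:500],(800,600),interpolation=cv2.INTER_CUBIC)
cv2.imwrite("pics/modcrop.png",a);cv2.imwrite("pics/ldcrop.png",b)
E
```

```text
mod [235.6 248. ] [[463.0, 304.0], [489.0, 208.0], [427.0, 191.0], [401.0, 286.0]] c [445.1 247.3  24. ] sides [64. 99. 64. 99.] ang -74.8 -164.3
bar [458. 207.] [[654.0, -359.0], [657.0, -527.0], [481.0, -522.0], [478.0, -355.0]] c [ 567.3 -440.7  263. ] sides [176. 169. 176. 166.] ang -88.9 178.1
```

View pics/modcrop.png

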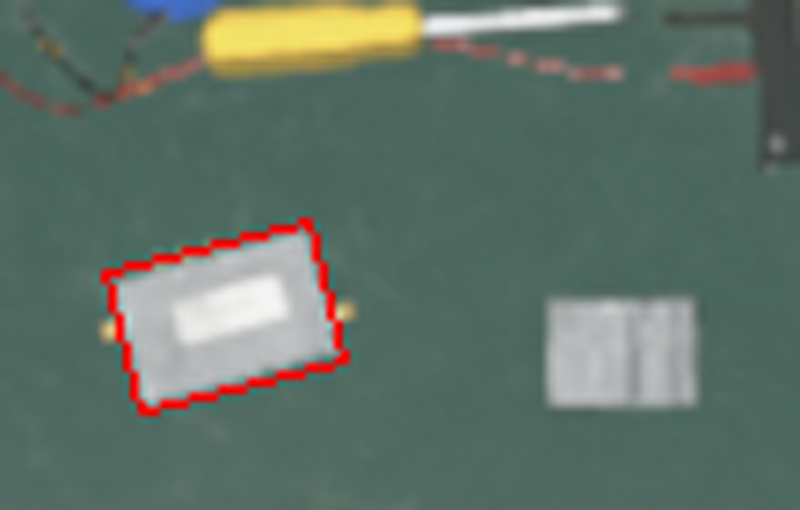

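View pics/ldcrop.png

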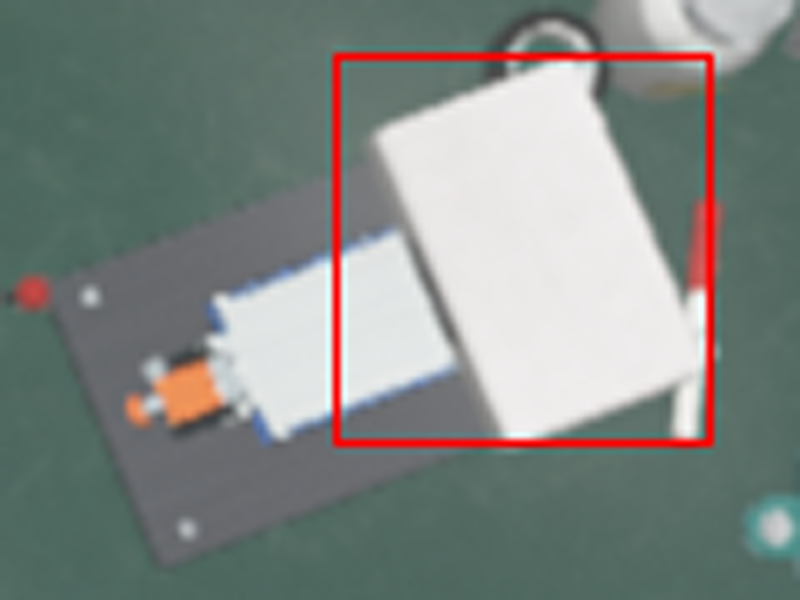

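The module crop shows the module square in its box, with gold connectors at both ends; the choice is confirmed. The loader crop shows light bar corners at about (375,132), (505,437) and (700,372), stage low corners at (213,297) and (268,440), and base front corners at (50,290) and (165,568).

Run:
```python
from h import *
s=pickle.load(open("s0.pkl","rb"))["top"]
sc=lambda p:(np.array(p)+0.5)/6.6667+[379.5,169.5]
f=lambda p,z:plane(s,sc(p),z)
bar=f([(375,132),(510,440),(700,372)],263); print("bar",bar.round(0)); 
e=bar[1]-bar[0]; print("len",np.linalg.norm(e),np.linalg.norm(bar[2]-bar[1])); 
cl=lambda a,b:np.degrees(np.arctan2(*(b-a)[1::-1]))
st=f([(213,297),(268,440)],87); print("stage",st.round(0),np.linalg.norm(st[1]-st[0]))
pl=f([(50,290),(165,568)],8); print("plate",pl.round(0),np.linalg.norm(pl[1]-pl[0]))
for n,a in(("bar",bar),("st",st),("pl",pl)): print(n,"uphill yaw",cl(a[0],a[1])+90)
up=bar[2]-bar[1]; print("bar side yaw",np.degrees(np.arctan2(up[1],up[0])))
yw=np.radians(np.mean([cl(a[0],a[1])+90 for a in(bar,st,pl)])); u=np.array([np.cos(yw),np.sin(yw)])
print("yaw",np.degrees(yw)); print("origin from bar",bar[:2,:2].mean(0)-5*u,"from stage",st[:,:2].mean(0)+57*np.cos(np.radians(35))*u, "plate->",pl[:,:2].mean(0)+0*u)
# side edges visible: stage upper visible corners, scene view later
```

```text
bar [[ 619. -375.  263.]
 [ 481. -433.  263.]
 [ 513. -518.  263.]]
len 149.93081682913103 91.46170850684281
stage [[ 566. -343.   87.]
 [ 494. -370.   87.]] 76.00880558521264
plate [[ 578. -277.    8.]
 [ 434. -335.    8.]] 155.63225950465974
bar uphill yaw -67.53412750583132
st uphill yaw -69.7332689698842
pl uphill yaw -67.9498375891985
bar side yaw -69.41431707545472
yaw -68.40574468830467
origin from bar [ 547.96732302 -399.47324773] from stage [ 547.07066423 -399.86097034] plate-> [ 505.87308268 -306.09149253]
```

```bash
cat >> h.py <<'E'
def down(yaw): return R.from_euler("xyz",[180,0,yaw],degrees=True)
LO=np.array([547.5,-399.7,0]);LY=-68.5
def stage(hz,along=0,across=0,lo=None,ly=None):
    "TCP pose, tool square to slope, grasp-frame offsets; hz = TCP height over nest floor at home"
    lo=LO if lo is None else lo; r=down((LY if ly is None else ly)+180)*R.from_rotvec([0,-35,0],degrees=True)
    M=r.as_matrix(); xs,ys,n=-M[:,0],M[:,1],-M[:,2]
    return lo+[0,0,115]+n*hz+xs*along+ys*across, r
def rows(p,r,n,hand,st=None):
    from bench import sense
    s=st or sense(); p0=np.array(s["tool_pos"]); r0=R.from_euler("xyz",s["tcp_rot"],degrees=True)
    w=(r0.inv()*r).as_rotvec()/n; d=(np.array(p)-p0)/n; c=r0
    for i in range(n):
        t=c.inv().apply(d)/100; v=np.degrees(w)/60
        print(" ".join(f"{x:.3f}" for x in [*t,*v]),hand); c=c*R.from_rotvec(w)
E
python3 - <<'E'
from h import *
rows([445,247,330],down(105),10,-1)
E
```

```text
-0.336 -0.217 0.074 -0.000 0.000 0.092 -1
-0.355 -0.184 0.074 -0.000 0.000 0.092 -1
-0.371 -0.149 0.074 -0.000 0.000 0.092 -1
-0.384 -0.112 0.074 -0.000 0.000 0.092 -1
-0.393 -0.075 0.074 -0.000 0.000 0.092 -1
-0.398 -0.037 0.074 -0.000 0.000 0.092 -1
-0.400 0.002 0.074 -0.000 0.000 0.092 -1
-0.398 0.040 0.074 -0.000 0.000 0.092 -1
-0.392 0.079 0.074 -0.000 0.000 0.092 -1
-0.383 0.116 0.074 -0.000 0.000 0.092 -1
```

```bash
python3 -m jog '-0.34 -0.22 0.07 0 0 0.09 -1; -0.36 -0.18 0.07 0 0 0.09 -1; -0.37 -0.15 0.07 0 0 0.09 -1; -0.38 -0.11 0.07 0 0 0.09 -1; -0.39 -0.08 0.07 0 0 0.09 -1' && python3 -m jog '-0.4 -0.04 0.07 0 0 0.09 -1; -0.4 0 0.07 0 0 0.09 -1; -0.4 0.04 0.07 0 0 0.09 -1; -0.39 0.08 0.07 0 0 0.09 -1; -0.38 0.12 0.07 0 0 0.09 -1'
python3 - <<'E'
from bench import *
from h import *
s=snapshot("wrist"); pickle.dump(s,open("w1.pkl","wb"))
print(sense()["tool_pos"],sense()["tcp_rot"],s["fx"],s["cx"],s["cy"],np.round(s["extrinsics"],3).tolist())
cv2.imwrite("pics/w1.png",s["img"][:,:,::-1])
E
```

```text
time: 0.72
tool_pos: [324.9, 405.3, 369.0]
tcp_rot: [-180.0, 0.0, 133.1]
ft_force: [0.1, 0.4, 0.1]
finger_gap: 85.1
grip_force: 0.0
time: 1.35
tool_pos: [449.0, 248.4, 334.1]
tcp_rot: [-180.0, 0.0, 106.1]
ft_force: [1.0, -0.0, -0.1]
finger_gap: 85.3
grip_force: 0.0
[450.94597462 245.29808933 333.10925603] [-1.79953592e+02  1.64360791e-01  1.05750605e+02] 325.19226210127806 279.71638075227554 211.11443999339747 [[0.961, 0.264, 0.088, 427.587], [0.278, -0.91, -0.308, 327.522], [-0.001, 0.321, -0.947, 302.679], [0.0, 0.0, 0.0, 1.0]]
```

View pics/w1.png

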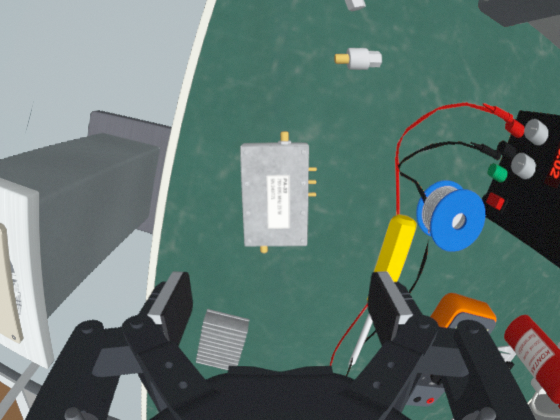

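The wrist picture shows the module's top at corners about (241,143), (308,143), (308,246) and (246,246), the heat sink at (222,340) and the fingers still well above.

```bash
cat >> h.py <<'E'
def wplane(s,uv,z):
    uv=np.atleast_2d(uv).astype(float);E=np.array(s["extrinsics"]);q=(uv-[s["cx"],s["cy"]])/s["fx"];t=np.linalg.norm(q,axis=1)
    d=np.c_[q*(np.sin(t)/t)[:,None],np.cos(t)]@E[:3,:3].T; return E[:3,3]+d*((z-E[2,3])/d[:,2])[:,None]
E
python3 - <<'E'
from h import *
s=pickle.load(open("w1.pkl","rb"))
hsv=cv2.cvtColor(s["img"],cv2.COLOR_RGB2HSV)
m=((hsv[...,1]<50)&(hsv[...,2]>100)).astype(np.uint8)*255
k=np.zeros_like(m);k[125:262,225:325]=m[125:262,225:325]; k=cv2.morphologyEx(k,cv2.MORPH_OPEN,np.ones((7,7)))
c=max(cv2.findContours(k,cv2.RETR_EXTERNAL,cv2.CHAIN_APPROX_NONE)[0],key=cv2.contourArea)[:,0]
P=wplane(s,c,24)[:,:2].astype(np.float32)
r=cv2.minAreaRect(P); b=cv2.boxPoints(r); print(r,b)
for a,d in zip(b,np.roll(b,-1,0)): print(np.linalg.norm(d-a),np.degrees(np.arctan2(*(d-a)[::-1])))
rows([*r[0],215],down(105.2),4,-1)
E
```

```text
((445.210205078125, 249.18295288085938), (59.93891143798828, 98.21920013427734), 16.603031158447266) [[402.45773 287.6816 ]
 [430.5228  193.5574 ]
 [487.96268 210.6843 ]
 [459.8976  304.8085 ]]
98.219215 -73.39697
59.93889 16.60304
98.219215 106.60303
59.93889 -163.39696
0.014 -0.011 0.295 -0.000 0.001 0.002 -1
0.014 -0.011 0.295 -0.000 0.001 0.002 -1
0.014 -0.011 0.295 -0.000 0.001 0.002 -1
0.013 -0.011 0.295 -0.000 0.001 0.002 -1
```

```bash
python3 -m jog '0.02 -0.02 0.3 0 0 -0.009 -1; 0.02 -0.02 0.3 0 0 0 -1; 0.01 -0.005 0.3 0 0 0 -1; 0 0 0.3 0 0 0 -1; 0 0 0.2 0 0 0 -1' && python3 -m jog '0 0 0.12 0 0 0 -1; 0 0 0.05 0 0 0 -1; 0 0 0 0 0 0 -1;0 0 0 0 0 0 -1'; python3 -c "
from bench import *
print(sense()['tool_pos'],sense()['tcp_rot'])"
```

```text
time: 2.02
tool_pos: [441.8, 252.8, 192.7]
tcp_rot: [-179.9, 0.0, 106.9]
ft_force: [-0.4, -0.1, -0.2]
finger_gap: 85.7
grip_force: 0.0
time: 2.52
tool_pos: [443.2, 253.3, 178.6]
tcp_rot: [179.9, -0.0, 106.8]
ft_force: [0.5, -0.7, -0.4]
finger_gap: 85.5
grip_force: 0.0
[443.19950995 253.29335839 178.62101635] [ 1.79911289e+02 -1.06218083e-02  1.06843311e+02]
```

```bash
python3 -m jog '-0.05 0.005 0.03 0 0 0 -1; 0 0 0 0 0 0 -1; 0 0 0 0 0 0 1; 0 0 0 0 0 0 1; 0 0 0 0 0 0 1' 60 && python3 -m jog '0 0 0 0 0 0 1; 0 0 0 0 0 0 1; 0 0 0 0 0 0 1;0 0 0 0 0 0 1' && python3 -m jog '0 0 -0.2 0 0 0 1; 0 0 -0.3 0 0 0 1; 0 0 -0.4 0 0 0 1;0 0 -0.4 0 0 0 1;0 0 -0.4 0 0 0 1'
python3 - <<'E'
from bench import *
from h import *
s=sense();print(s)
w=snapshot("wrist"); cv2.imwrite("pics/w2.png",w["img"][:,:,::-1]); pickle.dump(w,open("w2.pkl","wb"))
p,r=stage(167+110); print(p,r.as_euler("xyz",degrees=True))
E
```

```text
time: 3.15
tool_pos: [444.9, 248.6, 175.1]
tcp_rot: [180.0, -0.0, 106.8]
ft_force: [0.0, -0.1, 4.6]
finger_gap: 58.9
grip_force: 65.8
time: 3.65
tool_pos: [444.9, 248.6, 175.1]
tcp_rot: [180.0, -0.0, 106.8]
ft_force: [0.1, -0.1, 4.5]
finger_gap: 59.0
grip_force: 65.9
time: 4.28
tool_pos: [444.1, 248.3, 345.0]
tcp_rot: [-179.9, 0.0, 106.8]
ft_force: [0.1, -0.2, -2.2]
finger_gap: 58.8
grip_force: 65.3
{'time': 4.275, 'joint_pos': array([ 2.34298149e+01, -4.63126925e+00,  1.03862759e+02,  3.40419238e-03,
        8.08620832e+01,  6.58516036e+00]), 'qd': array([ 3.27783699e-03, -1.61599520e+01, -1.92438705e+01, -9.33767465e-03,
        3.52531042e+01, -3.83365637e-02]), 'joint_efforts': array([ 1.26441596e-01, -4.43116879e+01, -4.80576611e+01, -2.28388949e-04,
       -1.03988908e+00,  3.35516029e-05]), 'tool_pos': array([444.1325019 , 248.28089084, 345.01448672]), 'tcp_rot': array([-1.79906659e+02,  7.39299123e-03,  1.06844117e+02]), 'ft_force': array([ 0.14966846, -0.15181641, -2.16335538]), 'wrist_torque': array([ 0.04076496,  0.00501994, -0.0058265 ]), 'grip_force': 65.2559244632721, 'finger_gap': 58.796143517057125}
[ 489.27003849 -251.87463075  341.90511627] [180.   35.  111.5]
```

View pics/w2.png

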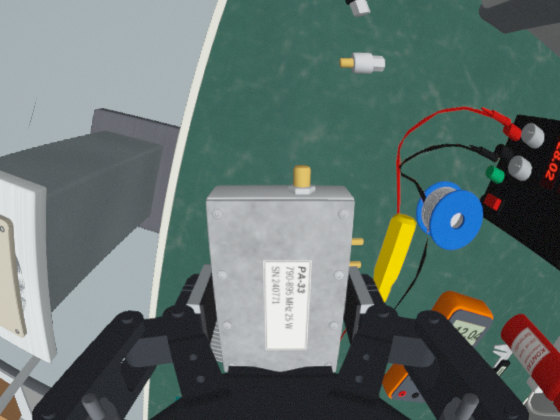

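The module is held square. The fingertips may be near its underside, so I'll check their height against the module before meeting the blue edges.

Run:
```python
from h import *
s=pickle.load(open("w2.pkl","rb"));E=np.array(s["extrinsics"])
r=R.from_euler("xyz",[-179.907,.007,106.844],degrees=True);t=np.array([444.13,248.28,345.01])
def wp(P):
    p=(np.atleast_2d(r.apply(P)+t)-E[:3,3])@E[:3,:3]; th=np.arctan2(np.hypot(p[:,0],p[:,1]),p[:,2])
    return p[:,:2]/np.hypot(p[:,0],p[:,1])[:,None]*th[:,None]*s["fx"]+[s["cx"],s["cy"]]
im=s["img"][:,:,::-1].copy(); im=cv2.resize(im[240:360,165:395],None,fx=3.4,fy=3.4,interpolation=cv2.INTER_CUBIC)
for sg in(-1,1):
  for z,c in((155,(0,255,0)),(165,(255,255,0)),(170,(0,255,255)),(175,(0,0,255))):
    a=wp([[11,sg*29.5,z]]); b=wp([[11,sg*42,z]]);
    f=lambda q:tuple(int(v) for v in ((q[0]-[165,240])*3.4))
    cv2.line(im,f(a),f(b),c,1)
# module top corners at gripping height: module top z in tool
for zt in (151,154,157): print(zt,wp([[48,-30,zt],[48,30,zt],[48,-30,zt+24],[48,30,zt+24]]).round(1).tolist())
cv2.imwrite("pics/w2c.png",im)
```

```text
151 [[199.3, 195.2], [353.3, 195.2], [211.5, 180.9], [342.1, 180.9]]
154 [[201.0, 193.1], [351.7, 193.1], [212.8, 179.4], [341.0, 179.4]]
157 [[202.7, 191.2], [350.2, 191.1], [214.0, 178.0], [339.8, 177.9]]
```

View pics/w2c.png

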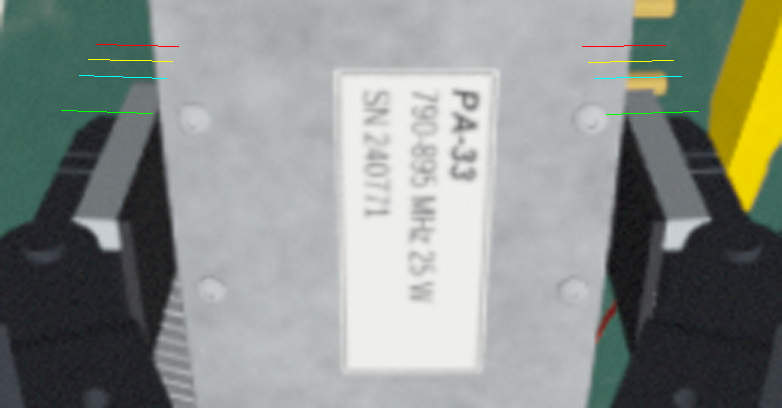

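Fingertips sit near tool z 164 and the module's underside at 175, so they stay about 11 mm above the nest floor and clear the edges. Now carry the module over.

Run:
```python
from h import *
p,r=stage(335);print(p)
rows(p,r,15,1)
```

```text
[ 477.07748337 -220.92202636  389.41593484]
-0.306 -0.071 -0.026 -0.001 -0.039 -0.005 1
-0.306 -0.072 -0.014 -0.001 -0.039 -0.005 1
-0.306 -0.074 -0.001 -0.001 -0.039 -0.005 1
-0.306 -0.075 0.011 -0.001 -0.039 -0.005 1
-0.304 -0.077 0.023 -0.001 -0.039 -0.005 1
-0.303 -0.079 0.036 -0.001 -0.039 -0.005 1
-0.301 -0.080 0.048 -0.001 -0.039 -0.005 1
-0.298 -0.082 0.060 -0.001 -0.039 -0.005 1
-0.295 -0.084 0.072 -0.001 -0.039 -0.005 1
-0.291 -0.086 0.084 -0.001 -0.039 -0.005 1
-0.287 -0.087 0.096 -0.001 -0.039 -0.005 1
-0.283 -0.089 0.107 -0.001 -0.039 -0.005 1
-0.278 -0.090 0.118 -0.001 -0.039 -0.005 1
-0.272 -0.092 0.129 -0.001 -0.039 -0.005 1
-0.266 -0.094 0.140 -0.001 -0.039 -0.005 1
```

```bash
python3 -m jog '-0.31 -0.07 -0.03 0 -0.04 -0.005 1; -0.31 -0.07 -0.01 0 -0.04 -0.005 1; -0.31 -0.07 0 0 -0.04 -0.005 1; -0.31 -0.08 0.01 0 -0.04 -0.005 1; -0.3 -0.08 0.02 0 -0.04 -0.005 1' && python3 -m jog '-0.3 -0.08 0.04 0 -0.04 -0.005 1; -0.3 -0.08 0.05 0 -0.04 -0.005 1; -0.3 -0.08 0.06 0 -0.04 -0.005 1; -0.3 -0.08 0.07 0 -0.04 -0.005 1; -0.29 -0.09 0.08 0 -0.04 -0.005 1' && python3 -m jog '-0.29 -0.09 0.1 0 -0.04 -0.005 1; -0.28 -0.09 0.11 0 -0.04 -0.005 1; -0.28 -0.09 0.12 0 -0.04 -0.005 1; -0.27 -0.09 0.13 0 -0.04 -0.005 1; -0.2 -0.09 0.1 0 -0.03 -0.005 1' && python3 -m jog '0 0 0 0 0 0 1;0 0 0 0 0 0 1;0 0 0 0 0 0 1'
python3 - <<'E'
from bench import *
from h import *
s=sense();print(s["joint_pos"].round(1),s["ft_force"])
w=snapshot("wrist"); cv2.imwrite("pics/w3.png",w["img"][:,:,::-1]); pickle.dump(w,open("w3.pkl","wb"))
t=snapshot("top"); pickle.dump(t,open("t3.pkl","wb"))
p,r=stage(225);rows(p,r,3,1)
E
```

```text
time: 4.95
tool_pos: [455.0, 89.8, 357.6]
tcp_rot: [-179.7, 12.0, 108.4]
ft_force: [1.3, 0.2, -2.2]
finger_gap: 58.7
grip_force: 65.3
time: 5.58
tool_pos: [465.5, -66.7, 372.1]
tcp_rot: [-179.2, 24.0, 110.1]
ft_force: [0.4, 0.3, -2.2]
finger_gap: 59.0
grip_force: 65.3
time: 6.2
tool_pos: [472.9, -216.2, 386.3]
tcp_rot: [-178.2, 35.3, 112.1]
ft_force: [-0.0, 0.7, -2.8]
finger_gap: 58.9
grip_force: 65.3
time: 6.58
tool_pos: [473.3, -214.7, 387.1]
tcp_rot: [-178.3, 35.3, 112.1]
ft_force: [-1.1, -0.2, -2.3]
finger_gap: 58.5
grip_force: 65.3
[-20.7 -14.6 112.  -30.3  61.9 -32.6] [-1.10306343 -0.22273282 -2.2922542 ]
-0.021 0.013 0.375 -0.007 0.002 0.003 1
-0.022 0.010 0.375 -0.007 0.002 0.003 1
-0.023 0.007 0.375 -0.007 0.002 0.003 1
```

View pics/w3.png

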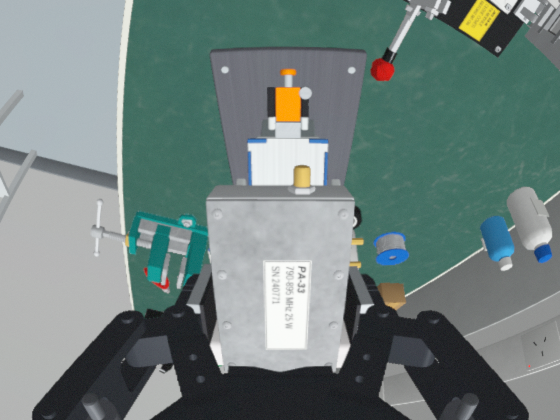

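The wrist picture shows the stage's low end with blue corners near (248,140) and (328,140), the bolt at (289,103), and the module in line above it.

```bash
cat >> h.py <<'E'
def wray(s,uv):
    uv=np.atleast_2d(uv).astype(float);E=np.array(s["extrinsics"]);q=(uv-[s["cx"],s["cy"]])/s["fx"];t=np.linalg.norm(q,axis=1)
    return E[:3,3],np.c_[q*(np.sin(t)/t)[:,None],np.cos(t)]@E[:3,:3].T
def stagepts(s,uv,h):
    "pixels -> stage frame (x,y) at height h over floor"
    p,r=stage(0); M=r.as_matrix(); F=np.c_[-M[:,0],M[:,1],-M[:,2]]
    o,d=wray(s,uv); o=(o-p)@F; d=d@F; return (o+d*((h-o[2])/d[:,2])[:,None])[:,:2]
E
python3 - <<'E'
from h import *
s=pickle.load(open("w3.pkl","rb"));hsv=cv2.cvtColor(s["img"],cv2.COLOR_RGB2HSV)
m=((hsv[...,0]>100)&(hsv[...,0]<130)&(hsv[...,1]>110)).astype(np.uint8); m[:130]=0;m[187:]=0;m[:,:235]=0;m[:,342:]=0
n,l,st,c=cv2.connectedComponentsWithStats(m); print(st[1:].tolist())
uv=[]
for i in range(1,n):
    if st[i,4]<15: continue
    x,y,w,h,a=st[i]; print("blob",x,y,w,h)
L=np.argwhere(m)[:,::-1]
tl=L[np.argmin(L.sum(1))]; tr=L[np.argmax(L[:,0]-L[:,1])]
print(tl,tr,"corners at h=7 (expect -57,-+38):",stagepts(s,[tl-.5,tr+[.5,-.5]],7).round(1).tolist())
bot=L[L[:,1]>178]; a=bot[bot[:,0]<288].min(0)[0];b=bot[bot[:,0]>288].max(0)[0]
print(a,b,"sides at row 182, h=5:",stagepts(s,[[a-.5,182],[b+.5,182]],5).round(1).tolist())
print("plate z=8",wplane(s,[[211,49],[367,49]],8).round(1).tolist())
E
```

```text
[[247, 139, 19, 4, 64], [310, 139, 18, 4, 71], [248, 152, 3, 33, 88], [324, 153, 4, 32, 87]]
blob 247 139 19 4
blob 310 139 18 4
blob 248 152 3 33
blob 324 153 4 32
[248 139] [327 139] corners at h=7 (expect -57,-+38): [[-56.8, -37.9], [-57.9, 35.6]]
249 326 sides at row 182, h=5: [[-14.9, -37.7], [-16.1, 36.7]]
plate z=8 [[434.9, -331.0, 8.0], [580.8, -271.0, 8.0]]
```

```bash
sed -i 's/LY=-68.5/LY=-67.7/' h.py
python3 - <<'E'
from h import *
p,r=stage(195);rows(p,r,5,1)
E
```

```text
-0.012 0.006 0.285 -0.006 0.001 -0.001 1
-0.013 0.004 0.285 -0.006 0.001 -0.001 1
-0.013 0.002 0.285 -0.006 0.001 -0.001 1
-0.013 0.000 0.285 -0.006 0.001 -0.001 1
-0.014 -0.001 0.285 -0.006 0.001 -0.001 1
```

```bash
python3 -m jog '-0.012 0.006 0.28 -0.006 0.001 -0.001 1; -0.013 0.004 0.28 -0.006 0.001 -0.001 1; -0.013 0.002 0.28 -0.006 0.001 -0.001 1; -0.013 0 0.28 -0.006 0.001 -0.001 1; -0.013 0 0.28 -0.006 0.001 -0.001 1' && python3 -m jog '0 0 0 0 0 0 1;0 0 0 0 0 0 1;0 0 0 0 0 0 1'
python3 - <<'E'
from bench import *
from h import *
s=sense();print(s["ft_force"])
w=snapshot("wrist"); cv2.imwrite("pics/w4.png",w["img"][:,:,::-1]); pickle.dump(w,open("w4.pkl","wb"))
p,r=stage(180);rows(p,r,2,1)
M=r.as_matrix();print("err along,across,h",((s["tool_pos"]-stage(0)[0])@np.c_[-M[:,0],M[:,1],-M[:,2]]).round(1))
E
```

```text
time: 7.3
tool_pos: [504.8, -295.6, 276.2]
tcp_rot: [-179.9, 35.0, 112.4]
ft_force: [0.8, 0.4, -2.1]
finger_gap: 58.4
grip_force: 65.4
time: 7.68
tool_pos: [504.9, -295.1, 278.4]
tcp_rot: [180.0, 35.1, 112.4]
ft_force: [0.7, -0.2, -1.9]
finger_gap: 58.6
grip_force: 65.6
[ 0.72752665 -0.16729281 -1.91946095]
0.006 -0.001 0.093 0.000 0.001 0.000 1
0.006 -0.001 0.093 0.000 0.001 0.000 1
err along,across,h [  1.3   0.3 198.6]
```

View pics/w4.png

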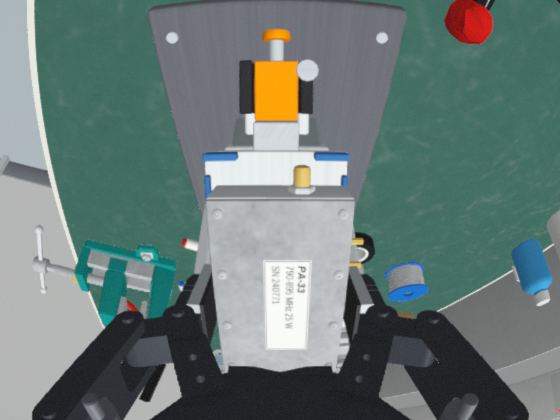

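The picture shows the blue corners at (204,153) and (348,153), with the module's low end at (208..354,187) square to them.

Run:
```python
from h import *
s=pickle.load(open("w4.pkl","rb"));hsv=cv2.cvtColor(s["img"],cv2.COLOR_RGB2HSV)
m=((hsv[...,0]>100)&(hsv[...,0]<130)&(hsv[...,1]>110)).astype(np.uint8); m[:140]=0;m[190:]=0;m[:,:190]=0;m[:,362:]=0
n,l,st,c=cv2.connectedComponentsWithStats(m); print(st[1:].tolist())
L=np.argwhere(m)[:,::-1];tl=L[np.argmin(L.sum(1))]; tr=L[np.argmax(L[:,0]-L[:,1])]
print(tl,tr,stagepts(s,[tl-.5,tr+[.5,-.5]],7).round(1).tolist())
k=((hsv[...,1]<40)&(hsv[...,2]>90)).astype(np.uint8)
# module underside low edge: image row 186ish corners; underside height over floor = 198.6-175.1
print("module underside corners (want -48,-+30):",stagepts(s,[[208,187],[353.5,187]],23.5).round(1).tolist(),"top edge",stagepts(s,[[207,199],[354,199]],47.5).round(1).tolist())
```

```text
[[202, 152, 35, 9, 268], [315, 152, 35, 9, 252], [205, 176, 6, 14, 73], [342, 176, 5, 12, 51]]
[203 154] [348 154] [[-57.1, -37.1], [-57.1, 36.2]]
module underside corners (want -48,-+30): [[-43.8, -31.4], [-43.9, 35.9]] top edge [[-45.2, -26.6], [-45.3, 30.6]]
```

```bash
cat > f.py <<'E'
from bench import *
from h import *
s=sense();p,r=stage(0);M=r.as_matrix();F=np.c_[-M[:,0],M[:,1],-M[:,2]]
print("along,across,h",((s["tool_pos"]-p)@F).round(1),"force",(s["ft_force"]@F).round(1),"torque(tool)",(R.from_euler("xyz",s["tcp_rot"],degrees=True).inv().apply(s["wrist_torque"])).round(2))
E
python3 -m jog '0.01 -0.02 0.04 0 0 0 1; 0 0 0.04 0 0 0 1; 0 0 0.03 0 0 0 1;0 0 0 0 0 0 1;0 0 0 0 0 0 1'|tail -4; python3 f.py
python3 -m jog '0 0 0.02 0 0 0 1; 0 0 0.02 0 0 0 1;0 0 0 0 0 0 1;0 0 0 0 0 0 1'|tail -3; python3 f.py
```

```text
tcp_rot: [-179.9, 35.0, 112.4]
ft_force: [0.9, -0.5, -1.6]
finger_gap: 58.6
grip_force: 65.7
along,across,h [ -0.4  -2.3 186.3] force [-0.3  0.7 -1.8] torque(tool) [-0.03  0.43  0.  ]
ft_force: [0.1, 0.1, -1.8]
finger_gap: 58.8
grip_force: 65.7
along,across,h [ -0.5  -2.3 182.3] force [-1.   0.1 -1.4] torque(tool) [-0.03  0.47  0.01]
```

```bash
python3 -m jog '0 0 0.02 0 0 0 1; 0 0 0 0 0 0 1;0 0 0 0 0 0 1'|grep -c x; python3 f.py
python3 -m jog '0 0 0.02 0 0 0 1; 0 0 0 0 0 0 1;0 0 0 0 0 0 1'|grep -c x; python3 f.py
python3 -m jog '0 0 0.02 0 0 0 1; 0 0 0 0 0 0 1;0 0 0 0 0 0 1'|grep -c x; python3 f.py
python3 -m jog '0 0 0.02 0 0 0 1; 0 0 0 0 0 0 1;0 0 0 0 0 0 1'|grep -c x; python3 f.py
```

```text
0
along,across,h [ -0.5  -2.3 180.3] force [-1.   0.3 -1.3] torque(tool) [0.02 0.48 0.04]
0
along,across,h [ -0.5  -2.3 178.3] force [-0.5  0.9 -1.5] torque(tool) [ 0.01  0.45 -0.  ]
0
along,across,h [ -0.5  -2.3 176.3] force [-2.1 -0.5 -1.8] torque(tool) [-0.01  0.48  0.02]
0
along,across,h [ -0.3  -2.2 174.5] force [-0.7 -0.8  1.1] torque(tool) [0.07 0.49 0.02]
```

```bash
python3 -m jog '0 0 0.01 0 0 0 1; 0 0 0 0 0 0 1;0 0 0 0 0 0 1'|grep -c x; python3 f.py
python3 - <<'E'
from bench import *
import cv2
w=snapshot("wrist"); cv2.imwrite("pics/w5.png",cv2.resize(w["img"][90:390,140:430,::-1],None,fx=2,fy=2,interpolation=cv2.INTER_CUBIC))
E
```

```text
0
along,across,h [ -0.3  -2.2 173.5] force [-0.6 -0.   3.6] torque(tool) [0.12 0.47 0.  ]
```

View pics/w5.png

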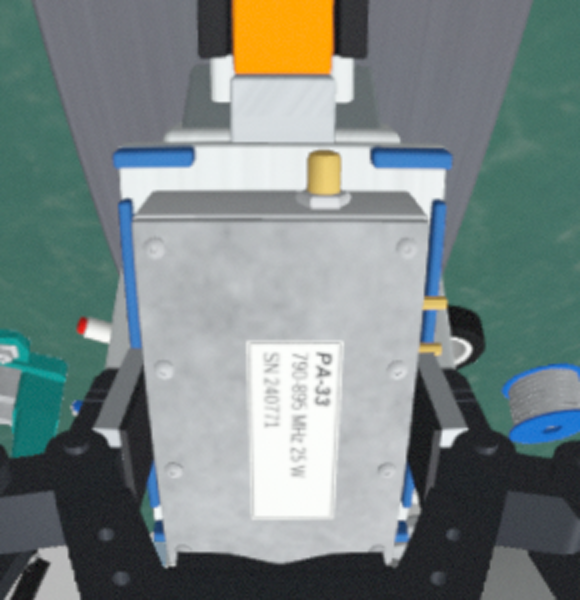

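The module lies in the nest between the side edges, about 5 mm clear of the low corners at (150,158) and (410,158) in the crop. Now press on, with a force check after each step.

```bash
echo '
import sys; sys.exit(int((s["ft_force"]@F)[2]>11))' >> f.py
python3 -m jog '0 0 0.02 0 0 0 1; 0 0 0.02 0 0 0 1;0 0 0 0 0 0 1'>/dev/null; python3 f.py &&
python3 -m jog '0 0 0.02 0 0 0 1; 0 0 0.02 0 0 0 1;0 0 0 0 0 0 1'>/dev/null; python3 f.py &&
python3 -m jog '0 0 0.01 0 0 0 1; 0 0 0 0 0 0 1'>/dev/null; python3 f.py &&
python3 -m jog '0 0 0.01 0 0 0 1; 0 0 0 0 0 0 1'>/dev/null; python3 f.py &&
python3 -m jog '0 0 0.01 0 0 0 1; 0 0 0 0 0 0 1'>/dev/null; python3 f.py
```

```text
along,across,h [ -0.3  -2.3 169.3] force [-0.6  0.9  3. ] torque(tool) [0.01 0.28 0.05]
along,across,h [ -0.3  -2.3 165.3] force [0.2 0.2 3.6] torque(tool) [0.04 0.32 0.05]
along,across,h [ -0.3  -2.3 164.4] force [-1.   0.6  4.9] torque(tool) [0.05 0.26 0.03]
along,across,h [ -0.3  -2.3 163.4] force [1.  0.6 5.7] torque(tool) [0.05 0.24 0.01]
along,across,h [ -0.3  -2.3 162.4] force [0.2 0.8 5.1] torque(tool) [ 0.03  0.23 -0.02]
```

```bash
python3 -m jog '0 0 0.01 0 0 0 1; 0 0 0 0 0 0 1'>/dev/null; python3 f.py &&
python3 -m jog '0 0 0.01 0 0 0 1; 0 0 0 0 0 0 1'>/dev/null; python3 f.py &&
python3 -m jog '0 0 0.01 0 0 0 1; 0 0 0 0 0 0 1'>/dev/null; python3 f.py &&
python3 -m jog '0 0 0.01 0 0 0 1; 0 0 0 0 0 0 1'>/dev/null; python3 f.py &&
python3 -m jog '0 0 0.01 0 0 0 1; 0 0 0 0 0 0 1'>/dev/null; python3 f.py &&
python3 -m jog '0 0 0.01 0 0 0 1; 0 0 0 0 0 0 1'>/dev/null; python3 f.py &&
python3 -m jog '0 0 0.01 0 0 0 1; 0 0 0 0 0 0 1'>/dev/null; python3 f.py &&
python3 -m jog '0 0 0.01 0 0 0 1; 0 0 0 0 0 0 1'>/dev/null; python3 f.py
```

```text
along,across,h [ -0.3  -2.3 161.4] force [0.5 1.3 5.9] torque(tool) [-0.01  0.19 -0.03]
along,across,h [ -0.3  -2.2 160.4] force [0.5 0.9 5.2] torque(tool) [ 0.03  0.15 -0.01]
along,across,h [ -0.3  -2.3 159.4] force [1.  0.5 6.3] torque(tool) [-0.03  0.18 -0.02]
along,across,h [ -0.3  -2.3 158.4] force [1.  0.6 6.1] torque(tool) [0.01 0.2  0.02]
along,across,h [ -0.3  -2.3 157.4] force [1.3 0.5 6.5] torque(tool) [0.08 0.18 0.08]
along,across,h [ -0.3  -2.3 156.4] force [0.1 0.4 7.2] torque(tool) [0.05 0.25 0.02]
along,across,h [ -0.3  -2.2 155.4] force [0.4 0.  6.9] torque(tool) [ 0.06  0.24 -0.02]
along,across,h [ -0.3  -2.3 154.4] force [0.1 1.1 5.4] torque(tool) [ 0.07  0.24 -0.  ]
```

```bash
python3 -m jog '0 0 0.01 0 0 0 1; 0 0 0 0 0 0 1'>/dev/null; python3 f.py &&
python3 -m jog '0 0 0.01 0 0 0 1; 0 0 0 0 0 0 1'>/dev/null; python3 f.py &&
python3 -m jog '0 0 0.01 0 0 0 1; 0 0 0 0 0 0 1'>/dev/null; python3 f.py &&
python3 -m jog '0 0 0.01 0 0 0 1; 0 0 0 0 0 0 1'>/dev/null; python3 f.py &&
python3 -m jog '0 0 0.01 0 0 0 1; 0 0 0 0 0 0 1'>/dev/null; python3 f.py &&
python3 -m jog '0 0 0.01 0 0 0 1; 0 0 0 0 0 0 1'; python3 f.py
```

```text
along,across,h [ -0.3  -2.2 153.4] force [0.2 0.2 6.5] torque(tool) [0.1  0.28 0.  ]
along,across,h [ -0.3  -2.3 152.4] force [0.8 0.2 7.2] torque(tool) [ 0.05  0.24 -0.02]
along,across,h [ -0.3  -2.2 151.6] force [-1.1 -0.8 11.4] torque(tool) [ 0.29  0.42 -0.01]
along,across,h [ -0.3  -2.2 151.6] force [-1.1 -0.8 11.4] torque(tool) [ 0.29  0.42 -0.01]
along,across,h [ -0.3  -2.2 151.6] force [-1.1 -0.8 11.4] torque(tool) [ 0.29  0.42 -0.01]
along,across,h [ -0.3  -2.2 151.6] force [-1.1 -0.8 11.4] torque(tool) [ 0.29  0.42 -0.01]
```

The stop is met. A touch more, then hold for the bolt.

```bash
python3 -m jog '0 0 0.004 0 0 0 1; 0 0 0 0 0 0 1;0 0 0 0 0 0 1;0 0 0 0 0 0 1;0 0 0 0 0 0 1'>/dev/null; python3 f.py
python3 -m jog '0 0 0 0 0 0 1; 0 0 0 0 0 0 1;0 0 0 0 0 0 1;0 0 0 0 0 0 1;0 0 0 0 0 0 1'>/dev/null
python3 -m jog '0 0 0 0 0 0 1; 0 0 0 0 0 0 1;0 0 0 0 0 0 1;0 0 0 0 0 0 1;0 0 0 0 0 0 1'; python3 f.py
python3 - <<'E'
from bench import *
import cv2
w=snapshot("wrist"); cv2.imwrite("pics/w6.png",cv2.resize(w["img"][70:270,170:400,::-1],None,fx=3,fy=3,interpolation=cv2.INTER_CUBIC))
E
```

```text
along,across,h [ -0.3  -2.2 151.4] force [-1.5 -1.2 13.1] torque(tool) [ 0.38  0.61 -0.02]
time: 16.9
tool_pos: [512.4, -320.0, 238.9]
tcp_rot: [-179.9, 35.1, 112.4]
ft_force: [-5.2, 8.4, 9.9]
finger_gap: 58.6
grip_force: 67.7
along,across,h [ -0.3  -2.2 151.4] force [-2.4 -1.6 13.7] torque(tool) [ 0.33  0.61 -0.05]
```

View pics/w6.png

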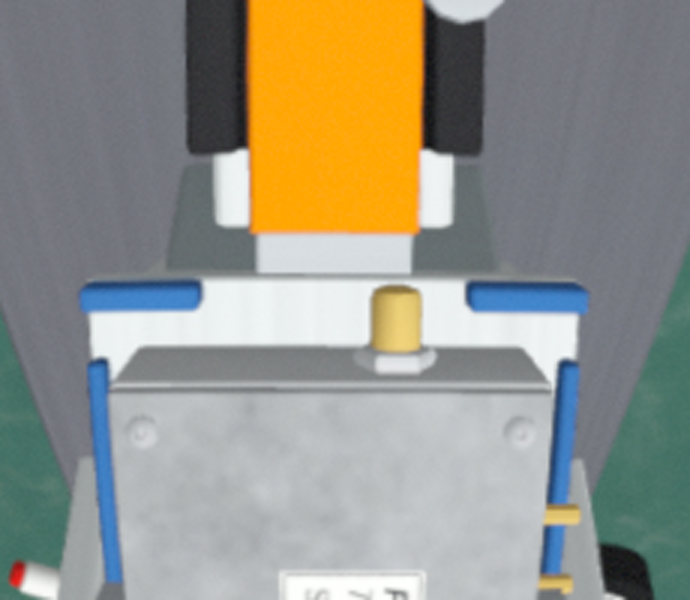

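That view was my eleventh, one over the ten-picture limit, so from here on I use numbers only. The bolt's end now lies over the tongue, at crop row 233, level with the lugs; I'll wait to see that it has stopped moving.

```bash
cat > b.py <<'E'
from bench import *
from h import *
w=snapshot("wrist");hsv=cv2.cvtColor(w["img"],cv2.COLOR_RGB2HSV)
m=(hsv[...,0]<20)&(hsv[...,1]>180)&(hsv[...,2]>150); m[200:]=0;m[:,:240]=0;m[:,320:]=0
print("bolt end rows",[int(np.argwhere(m[:,c]).max()) for c in (262,275,290,300) if m[:,c].any()])
E
python3 b.py; python3 -m jog '0 0 0 0 0 0 1; 0 0 0 0 0 0 1;0 0 0 0 0 0 1;0 0 0 0 0 0 1;0 0 0 0 0 0 1'|tail -3;python3 -m jog '0 0 0 0 0 0 1; 0 0 0 0 0 0 1;0 0 0 0 0 0 1;0 0 0 0 0 0 1;0 0 0 0 0 0 1'>/dev/null; python3 b.py; python3 f.py
```

```text
bolt end rows [146, 146, 146, 146]
ft_force: [-4.1, 7.7, 10.6]
finger_gap: 58.8
grip_force: 67.7
bolt end rows [146, 146, 146, 146]
along,across,h [ -0.2  -2.2 151.4] force [-1.8 -1.4 13. ] torque(tool) [0.34 0.56 0.01]
```

```bash
python3 -m jog '0 0 -0.004 0 0 0 1; 0 0 -0.004 0 0 0 1;0 0 0 0 0 0 1;0 0 0 0 0 0 1'>/dev/null; python3 f.py; python3 b.py
```

```text
along,across,h [ -0.3  -2.3 151.9] force [0.3 1.1 7.4] torque(tool) [ 0.1   0.35 -0.02]
bolt end rows [146, 146, 146, 146]
```

```bash
python3 -m jog '0 0 0 0 0 0 -1;0 0 0 0 0 0 -1;0 0 0 0 0 0 -1;0 0 0 0 0 0 -1;0 0 0 0 0 0 -1'; python3 f.py; python3 b.py
```

```text
time: 19.48
tool_pos: [512.1, -319.8, 238.9]
tcp_rot: [-179.9, 35.0, 112.4]
ft_force: [-0.4, 1.1, -0.4]
finger_gap: 85.0
grip_force: 0.0
along,across,h [ -0.5  -2.4 151.6] force [-1.2  0.1  0.3] torque(tool) [-0.04  0.27 -0.01]
bolt end rows [147, 147, 147, 147]
```

Released; the bolt is still over the tongue. Withdraw square to the slope.

```bash
python3 -m jog '0 0 -0.1 0 0 0 -1;0 0 -0.2 0 0 0 -1;0 0 -0.3 0 0 0 -1;0 0 -0.3 0 0 0 -1;0 0 -0.3 0 0 0 -1'|tail -3;python3 -m jog '0 0 -0.2 0 0 0 -1;0 0 0 0 0 0 -1;0 0 0 0 0 0 -1;0 0 0 0 0 0 -1'|tail -6
python3 - <<'E'
from bench import *
from h import *
w=snapshot("wrist");hsv=cv2.cvtColor(w["img"],cv2.COLOR_RGB2HSV)
p,r=stage(0);
D=-23.3 # stage depth
bl=((hsv[...,0]>100)&(hsv[...,0]<130)&(hsv[...,1]>110)).astype(np.uint8)
og=((hsv[...,0]<20)&(hsv[...,1]>180)&(hsv[...,2]>150)).astype(np.uint8)
for nm,m in(("blue",bl),("orange",og)):
    st=cv2.connectedComponentsWithStats(m)[2][1:]; st=st[st[:,4]>40]
    for x,y,a,b,n in st:
        if 180<x+a/2<400 and y<350: print(nm,(x,y,a,b),"stage frame at low height:",stagepts(w,[[x,y],[x+a,y+b]],D+6).round(0).tolist())
g=((hsv[...,1]<45)&(hsv[...,2]>90)&(hsv[...,2]<215)).astype(np.uint8); g=cv2.morphologyEx(g,cv2.MORPH_OPEN,np.ones((5,5)))
st=cv2.connectedComponentsWithStats(g)[2][1:]
for x,y,a,b,n in st:
    if n>800 and 200<x+a/2<360: print("grey",(x,y,a,b),stagepts(w,[[x,y],[x+a,y+b]],D+24).round(1).tolist())
cv2.imwrite("pics/w7.png",w["img"][:,:,::-1])
E
```

```text
ft_force: [0.9, -0.4, 0.6]
finger_gap: 85.4
grip_force: 0.0
time: 20.65
tool_pos: [481.5, -245.5, 352.4]
tcp_rot: [-179.8, 35.0, 112.4]
ft_force: [0.6, 0.1, -0.1]
finger_gap: 85.4
grip_force: 0.0
blue (np.int32(237), np.int32(137), np.int32(21), np.int32(5)) stage frame at low height: [[-57.0, -38.0], [-52.0, -20.0]]
blue (np.int32(305), np.int32(137), np.int32(21), np.int32(5)) stage frame at low height: [[-57.0, 19.0], [-53.0, 38.0]]
blue (np.int32(238), np.int32(152), np.int32(6), np.int32(95)) stage frame at low height: [[-44.0, -38.0], [46.0, -35.0]]
blue (np.int32(322), np.int32(152), np.int32(3), np.int32(17)) stage frame at low height: [[-44.0, 34.0], [-29.0, 37.0]]
blue (np.int32(319), np.int32(201), np.int32(5), np.int32(46)) stage frame at low height: [[0.0, 33.0], [45.0, 40.0]]
blue (np.int32(372), np.int32(240), np.int32(35), np.int32(16)) stage frame at low height: [[39.0, 86.0], [57.0, 126.0]]
blue (np.int32(241), np.int32(255), np.int32(20), np.int32(5)) stage frame at low height: [[54.0, -39.0], [59.0, -20.0]]
blue (np.int32(302), np.int32(255), np.int32(19), np.int3
[... 537 characters left out ...]
.0, 18.0]]
orange (np.int32(388), np.int32(44), np.int32(23), np.int32(26)) stage frame at low height: [[-142.0, 91.0], [-120.0, 112.0]]
orange (np.int32(273), np.int32(67), np.int32(18), np.int32(7)) stage frame at low height: [[-116.0, -8.0], [-110.0, 7.0]]
orange (np.int32(267), np.int32(88), np.int32(10), np.int32(39)) stage frame at low height: [[-98.0, -13.0], [-65.0, -4.0]]
orange (np.int32(295), np.int32(92), np.int32(2), np.int32(30)) stage frame at low height: [[-95.0, 11.0], [-69.0, 13.0]]
grey (np.int32(180), np.int32(36), np.int32(201), np.int32(343)) [[-143.7, -81.8], [215.0, 119.6]]
grey (np.int32(244), np.int32(141), np.int32(74), np.int32(113)) [[-55.1, -30.4], [43.8, 32.2]]
```

The stage outline fits ±57 and ±38 mm at the depressed depth, so the bolt holds it down with the module flat in the nest.

```bash
python3 -c "
from bench import *
print(hand_in())"
```

```text
the job is handed in; nothing more can be done
None
```

The job is handed in (no verdict came back): the silver module lies in the nest, pressed to the stop with about 15 N, the bolt is over the tongue holding the stage down, and the gripper has let go and is clear; I viewed 11 pictures, one over the limit of 10.

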